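Eject a spring clip and hold it open over the record card

ROBOT

A 7-joint arm with a two-finger parallel gripper is mounted at the origin on the work surface. World frame = base frame: x ahead of the robot, y to its left, z up, the work surface at z = 0. Lengths are in m, angles in rad, forces in N, time in s.
With the tool pointing down it reaches from about 0.425 to 0.875 m from the base axis. Payload 4.7 kg.
Tool frame: the origin (TCP) lies on the centre line of the jaws, within the pads' length; the fingertips stand ahead of it and the grasp point (between the pads) lies 2 mm behind it (nose_length is the z of the fingertips in the tool frame, in m); z points along the fingers, y is the line along which they close (so a half turn about z gives the same grasp; the last joint's range is limited). The gripper opens to 87 mm and grips with 3 to 60 N. Pads are 19 mm wide; open, the fingers measure 117 mm over their backs; the gripper's body (75 mm by 190 mm) begins 51 mm behind the grasp point.
Start: joints at [1.325, 0.321, -0.07, 1.45, 0.023, 1.371, -0.057], TCP at [0.167, -0.628, 0.24] pointing down, gripper open.
Joint ranges: [-2.86, 2.86], [-0.3, 2.09], [-1.38, 1.24], [0.06, 2.45], [-1.56, 4.7], [0.09, 2.05], [-2.69, 2.69]. Speed limits (rad/s): [2.57, 2.57, 3.14, 3.14, 3.14, 3.14, 3.14].

INTERFACE

Orientations are given as a rotation vector (axis times angle).
In Python, from bench import * gives the robot as it stands.
- The arm moves only by the tool send_rows, never from a script. Its arguments are lists of equal length, an entry for each row: "xyz": the shift along the tool's x, y, z in mm, a list of three; "dr": the turn, a rotation vector about the tool's x, y, z in rad, a list of three. A call has exactly 10 rows; each row is the pose to reach, as a shift and turn from the pose commanded when the call began, along the tool's axes at that moment; what a row does not reach only later rows make up. A row lasts 1/12 s, in which the tool goes at most 41.7 mm and 7.16 degrees, less where a joint would pass 70% of its speed; a pose out of reach is approached as far as the arm can. A call with a gripper value outside its range is refused whole. "jaw" is the finger opening in mm, from 0 to 87, set as the call begins (left out, the last holds). The fingers move at their own pace and stop on an object; "grip_force" is the grip in N (left out, the last holds). Time passes only in rows, so rows that repeat a pose let the fingers close, or fill a call up. It gives the time, the measured TCP pose, the force, the opening and the grip force at its end, in the units of the state.
- get_state(): the state, without advancing time (a new reading comes with each control period).
- get_image(name): name is "scene" or "top"; returns the picture (420x560x3 uint8, red, green, blue); there is no depth.
- calibration(name): a dict with "vfov" (degrees; the focal length in pixels is half the picture's height over the tangent of half this angle, whatever the lens; pixels are square), "cx", "cy" (the principal point, pixels), "k1" (the pictures are not rectified: a ray, as slopes to the right and down, at radius r is drawn at 1 + k1 r^2 times it, then the intrinsics apply), "rvec" (rotation vector, rad) and "tvec" (3), from world to camera coordinates, as OpenCV has them. Camera axes: x right, y down, z forward; pixel columns grow to the right and rows downward; lengths in m; the calibration is good to about 2 mm. A picture is of the moment at which its call begins. calibration takes no time and is no camera call.
- close_job(): hands the job in; it is judged then, once.
The state is a dict: "time": time; "joint_positions": joint angles; "qd": joint speeds; "joint_torque": joint torques, N m; "position": TCP position; "tool_rot": TCP orientation; "ft_force": force on the tool from outside, world axes, zero at the start; "torque": the same for the moment, N m; "grip_width": opening from 0.0 (shut) to 1.0 (fully open); "grip_force": force on a finger pad.
Only numpy, scipy, OpenCV 4.12 (cv2) and the standard library are available. Lean on these libraries where they do the work, as an engineer would, in place of code of your own. Each camera call takes 0.05 s, during which the arm holds its last target. There are 200 camera calls.

TASK

Press the steel ejector slide of the clip dispenser all the way in, so that it pushes the spring clip out from under the clear hood, then lift the clip out by its two handles. Squeeze the handles so that the jaws gape wide, and lower the open clip, upright and lined up with the card, about a centimetre down over the middle of the top edge of the card in the wooden stand, the card between the jaws and the clip not touching it. Finish while still holding the clip wide open there, ready for the attendant to slip a receipt in; leave the other things on the counter alone.

Things in the scene. Friction and masses are not known exactly. Their poses are not given: they have to be found in the camera images.
- dispenser: Fixed clip dispenser: steel plate 200 x 70 x 6 mm; origin at the centre of its underside, +x along its length the way clips come out, z up. A clear hood, 62 mm wide, top at z = 89 mm, covers x = -17 to 33 mm; from there to a 6 mm high stop strip at x = 96 mm the plate is open above and at both sides. The clip starts standing on the plate under the hood, centre near x = 6 mm.
- ejector_tab (a point): Middle of the rear face of the ejector slide's upright push tab (44 mm wide across y, 8 mm thick, z = 10 to 70 mm), behind the hood: at rest at x = -92, y = 0, z = 45 mm of the dispenser. Push it along +x from behind, where all is clear. Its pusher plate shoves the clip ahead; fully pressed, the clip's centre is at about x = 65 mm of the dispenser, or a few mm more.
- ejector (a joint): Travel of the ejector slide in m along the dispenser's +x: 0 at rest, 0.062 fully pressed against its stop. Its spring pushes back with 2 N at rest rising to 8 N (plus a drag of 15 N per m/s) and returns it when let go; the clip stays out.
- clip_center (a point): Centre of the steel spring clip (about 60 g), which stands upright on its closed jaw lips, 74 mm tall, handles on top; this point is 37 mm above the lips' underside. x along its 40 mm width (as the dispenser's x at the start), y across the jaws: squeeze the handles along y. Shut, the lips are 18 mm over y. Axle (12 mm thick, along x) 32 mm above the lips' underside.
- clip_handles (a point): Between the clip's two handle plates, 60 mm above the lips' underside, on the clip's middle. The plates, 36 mm wide along x, run from the axle (38 mm above the lips' underside) to the top at 74 mm. Shut, they spread to 41 mm over the outer top edges; squeezed, they come parallel at 18 mm over the outer faces and stop. Take them with fingers pointing down.
- clip_jaw (a joint): Opening angle of each clip half in rad: 0 shut, 0.30 gaping fully, handles parallel: then 19 mm between the lips, and 26 mm free depth from lips up to the axle. About 5 to 7 N on each handle holds it fully open; more (20 N) does no harm and holds the clip firmly. Both halves open evenly about the clip's middle.
- card_stand: Fixed dark wooden stand, 120 mm (x) x 51 mm (y) x 24 mm high, origin at the centre of its underside; it holds a stiff upright record card, 100 mm wide along x, 3 mm thick along y, its top edge 100 mm above the counter. z up.
- card_edge (a point): Middle of the card's top edge (half-way along its width and thickness, 100 mm above the counter); x along the edge, y across the card's thickness, z up.
- cash_box: Bystander: red steel cash box 126 (x) x 186 mm, 97 mm high over its handle; origin at the centre of its underside.
- clock: Bystander: gilt carriage clock 70 x 85 mm, 113 mm high; origin at the centre of its underside.
- teacup: Bystander: white china teacup, 84 mm across, 58 mm high, handle to its +y; origin at the centre of its underside.
- comb: Bystander: brown comb lying flat, 120 mm long along its y, 47 mm wide, 5 mm thick; origin on its underside near the middle.
Not all that is in view belongs to the job. Of the things that look like the dispenser, take the one that is farthest to the robot's left at the start.

How it is judged:
By the outcome, as a careful person would: the job done as asked, in the order asked, and still so for the second after the job is handed in, while the arm keeps its last pose, push and grip.
It also fails if it takes over 58 s, if anything falls off the work surface, if the arm or the gripper's body presses on something with over 40 N, if the wrist force passes 120 N, or if a joint passes its speed limit or range.

## Working session

There is one attempt and no reset: what is moved stays moved. The work goes in short steps, Python scripts to look and compute and a tool call to move; the robot and the scene stay as the last step left them, time stands still between calls to the robot, and variables do not carry over. Pictures are saved under pics/ and viewed, at most 10 in all, crops included, and the job is handed in when it is done.

Besides the shell and the picture viewer there is one more tool, called after "Emit:" in YAML: its name, and indented under it one key for each argument. send_rows: Moves the arm, as the interface text tells. Its arguments: {"type":"object","properties":{"xyz":{"type":"array"},"dr":{"type":"array"},"jaw":{"type":"number"},"grip_force":{"type":"number"}},"required":["xyz","dr"]}

```bash
mkdir -p pics
cat > h.py <<'E'
from bench import *
import numpy as np, cv2
from scipy.spatial.transform import Rotation as R
def cam(n):
    c=calibration(n); f=210/np.tan(np.radians(c["vfov"])/2)
    return c,f,R.from_rotvec(np.array(c["rvec"]).ravel()).as_matrix(),np.array(c["tvec"]).ravel()
def proj(n,P):
    c,f,M,t=cam(n); p=np.atleast_2d(P)@M.T+t; s=p[:,:2]/p[:,2:]
    s=s*(1+c["k1"]*(s**2).sum(1,keepdims=True)); return s*f+[c["cx"],c["cy"]]
def ray(n,uv):
    c,f,M,t=cam(n); d=(np.array(uv,float)-[c["cx"],c["cy"]])/f; s=d.copy()
    for _ in range(20): s=d/(1+c["k1"]*(s@s))
    return -M.T@t, M.T@np.r_[s,1]
def atz(n,uv,z):
    o,d=ray(n,uv); return o+d*(z-o[2])/d[2]
def snap(n,name,crop=None,k=1):
    im=get_image(n)[:,:,::-1]
    cv2.imwrite("pics/raw_"+name+".png",im)
    if crop: x0,y0,x1,y1=crop; im=im[y0:y1,x0:x1]
    im=cv2.resize(np.ascontiguousarray(im),None,fx=k,fy=k,interpolation=cv2.INTER_CUBIC)
    cv2.imwrite("pics/"+name+".png",im)
E
python3 - <<'E'
from h import *
s=get_state(); print(s); print(nose_length if 'nose_length' in globals() else None)
a=get_image("scene")[:,:,::-1];b=get_image("top")[:,:,::-1]
cv2.imwrite("pics/s0.png",cv2.resize(a,(800,600),interpolation=2));cv2.imwrite("pics/t0.png",cv2.resize(b,(800,600),interpolation=2))
for n in("scene","top"):
    c,f,M,t=cam(n);print(n,c,-M.T@t,f)
E
```

```text
{'time': 0.0, 'joint_positions': array([ 1.32512083,  0.32180862, -0.07006752,  1.45167743,  0.02258279,
        1.37080101, -0.05692708]), 'qd': array([ 4.61737157e-04, -6.54311192e-04, -8.13465912e-04, -1.22514346e-03,
       -5.63137970e-04, -1.95923546e-03, -6.90034313e-05]), 'joint_torque': array([ 7.66321159e-05, -4.91289783e+01, -4.04128879e-01, -3.12522411e+01,
       -6.40806416e-02,  4.39082785e-02,  2.06692084e-04]), 'position': array([ 0.16677499, -0.62769751,  0.23846947]), 'tool_rot': array([-3.11326987e+00, -4.06639416e-01,  5.24057449e-04]), 'ft_force': array([-0.37056086,  0.5969079 , -0.06666307]), 'torque': array([ 0.04228983,  0.00947548, -0.0157179 ]), 'grip_force': 0.0, 'grip_width': 1.0015469157475645}
0.017
scene {'vfov': 48.22695496784218, 'cx': 280.5885738039396, 'cy': 204.0304605577382, 'k1': 0.00766728439338551, 'rvec': array([ 1.93313727,  1.2999015 , -0.64949373]), 'tvec': array([-0.05572995, -0.28672876,  1.80135851])} [ 1.50251195 -0.51615111  0.89791847] 469.16476952386574
top {'vfov': 53.357191484554285, 'cx': 281.28463206896976, 'cy': 201.59505224689977, 'k1': -0.09415180483407627, 'rvec': array([ 2.16106655, -2.10022239,  0.18113965]), 'tvec': array([-0.14967389,  0.56832142,  1.22093092])} [ 0.35560236 -0.1389926   1.30011224] 417.927399107075
```

View pics/s0.png

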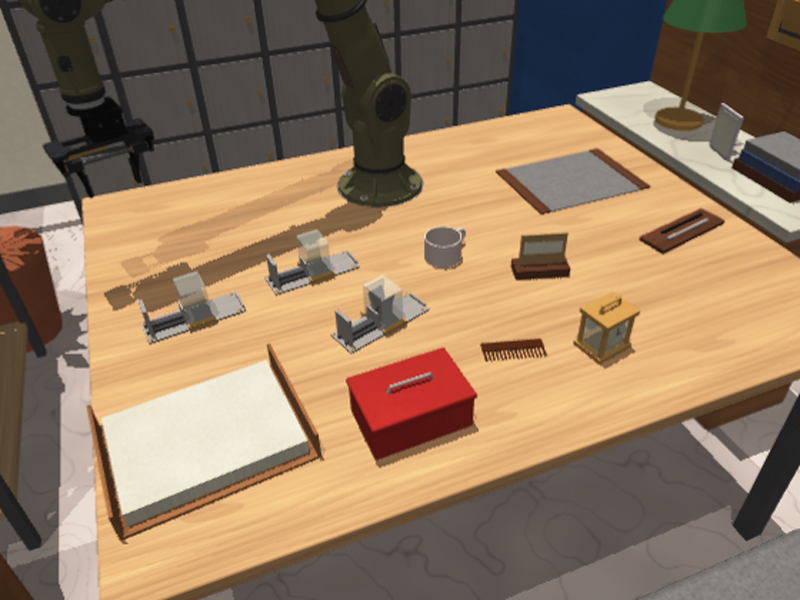

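View pics/t0.png

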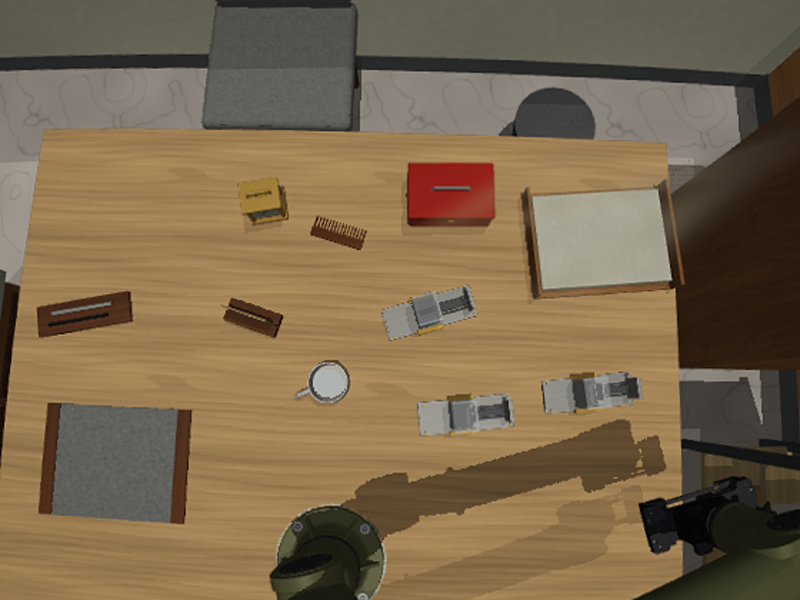

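The scene holds three dispensers. The leftmost one for the robot is at about (430,313) in the top view and (380,312) in the scene view; the card stand is at (253,317) top and (541,256) scene. Next I'll enlarge crops of both.

Run:
```python
from h import *
a=get_image("scene")[:,:,::-1];b=get_image("top")[:,:,::-1]
def crop(im,x0,y0,w,h,k):
    z=cv2.resize(np.ascontiguousarray(im[y0:y0+h,x0:x0+w]),None,fx=k,fy=k,interpolation=cv2.INTER_CUBIC)
    for i in range(0,w,10):
        cv2.line(z,(i*k,0),(i*k,4),(0,0,255),1); cv2.putText(z,str(x0+i),(i*k,14),0,.35,(0,0,255),1)
    for i in range(0,h,10):
        cv2.line(z,(0,i*k),(4,i*k),(0,0,255),1); cv2.putText(z,str(y0+i),(5,i*k+4),0,.35,(0,0,255),1)
    return z
A=crop(b,262,195,80,50,6);B=crop(b,150,200,53,50,6)
C=crop(a,225,188,80,60,5); D=crop(a,350,155,60,50,6)
z=np.zeros((600,800,3),np.uint8)
z[:300,:480]=A; z[:300,480:798]=B; z[300:600,:400]=C; z[300:600,410:770]=D
cv2.imwrite("pics/c1.png",z)
```

```text
(no output)
```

View pics/c1.png

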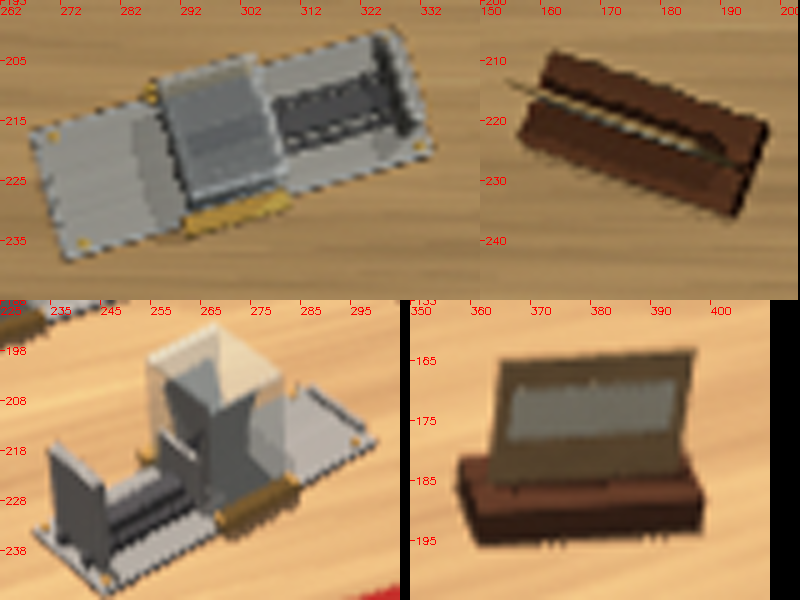

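The crops show the dispenser with its front (+x) to the image left in the top view, and the card edge running from (154.5,213.3) to (194.2,227.5). I'll fit both poses from the corners.

```bash
cat > fit.py <<'E'
from h import *
from scipy.optimize import least_squares
def fit(obs,p0):
    def T(p,L): 
        c,s=np.cos(p[2]),np.sin(p[2]); L=np.array(L,float)
        return np.c_[p[0]+c*L[:,0]-s*L[:,1],p[1]+s*L[:,0]+c*L[:,1],L[:,2]]
    def r(p): return np.concatenate([(proj(n,T(p,[l]))-uv).ravel() for n,l,uv in obs])
    q=least_squares(r,p0,loss='soft_l1'); return q.x,r(q.x).reshape(-1,2).round(1).tolist()
if __name__=="__main__":
    h=.006
    F=[(.1,-.035,h),(.1,.035,h),(-.1,-.035,h),(-.1,.035,h)]
    # dispenser +x ~ world +y ; its +y ~ world -x
    o=[("top",F[0],(267.2,216.7)),("top",F[1],(273.3,238.3)),("top",F[3],(334.2,220.3)),("top",F[2],(327.5,200)),
       ("scene",F[1],(286.4,205.6)),("scene",F[0],(300.4,216.4)),("scene",F[2],(247,247.4)),("scene",F[3],(231.6,234))]
    print("disp",fit(o,[atz("top",(301,219),0)[0],atz("top",(301,219),0)[1],1.7]))
    a=atz("top",(154.5,213.3),.1);b=atz("top",(194.2,227.5),.1);print("card top",a,b,(a+b)/2,np.linalg.norm(a-b),np.arctan2(*(a-b)[1::-1]))
    c=atz("scene",(365,165.3),.1);d=atz("scene",(397.5,163.3),.1);print("card scene",c,d,(c+d)/2,np.linalg.norm(c-d),np.arctan2(*(d-c)[1::-1]))
    o=[("top",(.05,0,.1),(154.5,213.3)),("top",(-.05,0,.1),(194.2,227.5)),("scene",(.05,0,.1),(397.5,163.3)),("scene",(-.05,0,.1),(365,165.3))]
    S=[(.06,-.0255,.024),(.06,.0255,.024),(-.06,.0255,.024),(-.06,-.0255,.024)]
    uv=[(162.5,208.3),(156.7,222.5),(192.8,236.2),(198,220.5)]
    o1=[("top",l,u) for l,u in zip(S,uv)]
    p=list(((a+b)/2)[:2])+[1.2]
    print("card",fit(o,p));print("stand",fit(o1,p));print("both",fit(o+o1,p))
E
python3 fit.py
```

```text
disp (array([ 0.52926763, -0.19369275,  1.88411243]), [[-0.9, -0.4], [-0.8, -0.5], [-0.2, -0.5], [-0.1, -1.4], [-1.3, -0.8], [-0.0, -0.4], [-1.3, -0.7], [-0.5, -0.3]])
card top [0.51816468 0.23618769 0.1       ] [0.48019461 0.11630711 0.1       ] [0.49917964 0.1762474  0.1       ] 0.12575007418379452 1.2640601593400689
card scene [0.49198607 0.14162189 0.1       ] [0.52129681 0.23690613 0.1       ] [0.50664144 0.18926401 0.1       ] 0.09969055213704463 1.2723692348512776
card (array([0.50275449, 0.18852969, 1.24048643]), [[0.1, -0.3], [-8.4, -2.4], [-0.7, -0.3], [-1.0, -0.9]])
stand (array([0.50397029, 0.18594473, 1.26446606]), [[0.2, -0.5], [-0.1, 0.7], [-0.4, -0.1], [0.3, -0.0]])
both (array([0.50387139, 0.18661558, 1.26343507]), [[0.7, -0.3], [-7.5, -3.2], [-1.2, -0.2], [-1.3, -0.4], [-0.0, -0.4], [-0.3, 0.7], [-0.6, -0.1], [0.1, 0.0]])
```

```bash
cat >> h.py <<'E'
def plan(p,yaw):
    s=get_state(); M=R.from_rotvec(s["tool_rot"])
    T=R.from_euler('z',yaw)*R.from_euler('x',np.pi)
    print("t",round(s["time"],2),"pos",s["position"].round(4),"F",s["ft_force"].round(1),"grip",s["grip_width"],s["grip_force"])
    print("xyz mm",(M.inv().apply(np.array(p)-s["position"])*1e3).round(1),"dr",(M.inv()*T).as_rotvec().round(4))
D=np.array([.5293,-.1937]);DY=1.884
def disp(x,y,z): return [D[0]+np.cos(DY)*x-np.sin(DY)*y,D[1]+np.sin(DY)*x+np.cos(DY)*y,z]
E
sed -i 's/(proj(n,T(p,\[l\]))-uv)/(proj(n,T(p,[l]))-uv+.5)/' fit.py
python3 fit.py | grep -E "disp|stand|both"; python3 -c "
from h import *
plan(disp(-.135,0,.24),DY);print(disp(-.135,0,.065))
s=get_state();print(R.from_rotvec(s['tool_rot']).as_matrix().round(3))"
```

```text
disp (array([ 0.52919351, -0.19326808,  1.88283482]), [[-0.5, 0.1], [-0.4, 0.0], [0.2, 0.1], [0.3, -0.8], [-0.6, -0.4], [0.6, 0.1], [-0.7, -0.2], [0.1, 0.1]])
stand (array([0.50547459, 0.18761818, 1.26449268]), [[0.2, -0.4], [-0.1, 0.7], [-0.4, -0.2], [0.3, -0.0]])
both (array([0.5045765 , 0.18774196, 1.26432916]), [[0.8, 0.0], [-7.4, -2.9], [-0.2, 0.3], [-0.4, 0.2], [0.1, -0.2], [-0.1, 1.0], [-0.5, 0.1], [0.2, 0.3]])
t 0.2 pos [ 0.1668 -0.6279  0.2389] F [-0.4 -0.5  0.4] grip 1.0002266793147208 0.0
xyz mm [ 469.  -191.7   -0.9] dr [-9.0000e-04 -8.0000e-04 -1.6242e+00]
[np.float64(0.5708945842225289), np.float64(-0.3221324357915669), 0.065]
[[ 0.966  0.257 -0.   ]
 [ 0.257 -0.966  0.001]
 [-0.    -0.001 -1.   ]]
```

Emit:
send_rows:
  xyz:
    - [40,-16,0]
    - [80,-33,0]
    - [120,-49,0]
    - [160,-66,0]
    - [200,-82,0]
    - [240,-98,0]
    - [280,-115,0]
    - [320,-131,0]
    - [360,-147,0]
    - [400,-164,0]
  dr:
    - [0,0,-0.12]
    - [0,0,-0.24]
    - [0,0,-0.36]
    - [0,0,-0.48]
    - [0,0,-0.6]
    - [0,0,-0.72]
    - [0,0,-0.84]
    - [0,0,-0.96]
    - [0,0,-1.08]
    - [0,0,-1.2]
  jaw: 0
  grip_force: 20

```text
time: 1.03
position: [0.5002, -0.3752, 0.2396]
tool_rot: [2.335, 2.101, -0.0]
ft_force: [0.2, -1.1, -0.2]
grip_width: 0.326
grip_force: 0.0
```

```bash
python3 -c "
from h import *
plan(disp(-.135,0,.065),1.883)"
```

```text
t 1.03 pos [ 0.5002 -0.3752  0.2396] F [ 0.2 -1.1 -0.2] grip 0.32633313768361066 0.0
xyz mm [ 60.2  64.7 174.6] dr [-1.000e-04  4.000e-04 -4.176e-01]
```

Emit:
send_rows:
  xyz:
    - [20,20,0]
    - [40,40,20]
    - [51,54,50]
    - [51,54,80]
    - [51,54,110]
    - [51,54,140]
    - [51,54,165]
    - [51,54,174]
    - [51,54,174]
    - [51,54,174]
  dr:
    - [0,0,-0.12]
    - [0,0,-0.24]
    - [0,0,-0.36]
    - [0,0,-0.423]
    - [0,0,-0.423]
    - [0,0,-0.423]
    - [0,0,-0.423]
    - [0,0,-0.423]
    - [0,0,-0.423]
    - [0,0,-0.423]

```text
time: 1.87
position: [0.5586, -0.332, 0.0661]
tool_rot: [1.849, 2.539, 0.0]
ft_force: [0.2, 0.3, -0.1]
grip_width: 0.006
grip_force: 0.0
```

Run:
```python
from h import *
plan(disp(-.135,0,.065),1.883)
a=get_image("scene")[:,:,::-1];b=get_image("top")[:,:,::-1]
f=lambda im,x,y:cv2.resize(np.ascontiguousarray(im[y:y+75,x:x+100]),(800,600),interpolation=2)[::1]
A=cv2.resize(f(b,260,185),(530,398));B=cv2.resize(f(a,205,180),(530,398))
cv2.imwrite("pics/c2.png",cv2.resize(np.hstack([A,B]),(800,300)))
```

```text
t 1.87 pos [ 0.5586 -0.332   0.0661] F [ 0.2  0.3 -0.1] grip 0.006097946342786704 0.0
xyz mm [ 5.6 14.7  1.1] dr [ 0.0003  0.0001 -0.0003]
```

View pics/c2.png

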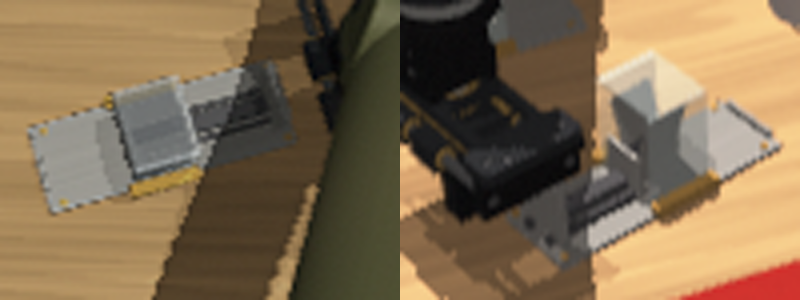

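The gripper is behind the tab, pointing down and still 15 mm to the side. I'll line it up and then push.

Emit:
send_rows:
  xyz:
    - [0,8,0]
    - [0,15,1]
    - [0,15,1]
    - [6,15,1]
    - [12,15,1]
    - [18,15,1]
    - [24,15,1]
    - [28,15,1]
    - [30,15,1]
    - [30,15,1]
  dr:
    - [0,0,0]
    - [0,0,0]
    - [0,0,0]
    - [0,0,0]
    - [0,0,0]
    - [0,0,0]
    - [0,0,0]
    - [0,0,0]
    - [0,0,0]
    - [0,0,0]

```text
time: 2.8
position: [0.5632, -0.298, 0.0647]
tool_rot: [-1.848, -2.54, 0.0]
ft_force: [0.6, 0.2, 0.0]
grip_width: 0.003
grip_force: 0.0
```

Emit:
send_rows:
  xyz:
    - [4,0,0]
    - [8,0,0]
    - [12,0,0]
    - [16,0,0]
    - [20,0,0]
    - [25,0,0]
    - [30,0,0]
    - [35,0,0]
    - [40,0,0]
    - [45,0,0]
  dr:
    - [0,0,0]
    - [0,0,0]
    - [0,0,0]
    - [0,0,0]
    - [0,0,0]
    - [0,0,0]
    - [0,0,0]
    - [0,0,0]
    - [0,0,0]
    - [0,0,0]

```text
time: 3.63
position: [0.5497, -0.2568, 0.0647]
tool_rot: [1.849, 2.537, -0.002]
ft_force: [3.0, -6.1, -4.0]
grip_width: 0.007
grip_force: 3.3
```

```bash
python3 -c "
from h import *
plan(disp(-.040,0,.065),1.883)"
```

```text
t 3.63 pos [ 0.5497 -0.2568  0.0647] F [ 3.  -6.1 -4. ] grip 0.00705284750081837 3.29556992277503
xyz mm [26.3 -0.  -0.4] dr [ 0.0005  0.0023 -0.0007]
```

Emit:
send_rows:
  xyz:
    - [4,0,0]
    - [8,0,0]
    - [12,0,0]
    - [15,0,0]
    - [18,0,0]
    - [20,0,0]
    - [22,0,0]
    - [24,0,0]
    - [25,0,0]
    - [25,0,0]
  dr:
    - [0,0,0]
    - [0,0,0]
    - [0,0,0]
    - [0,0,0]
    - [0,0,0]
    - [0,0,0]
    - [0,0,0]
    - [0,0,0]
    - [0,0,0]
    - [0,0,0]

```text
time: 4.47
position: [0.5423, -0.2337, 0.0647]
tool_rot: [1.848, 2.536, -0.002]
ft_force: [4.1, -7.1, -3.9]
grip_width: 0.002
grip_force: 3.9
```

```bash
python3 -c "
from h import *
plan(disp(-.040,0,.065),1.883)"
```

```text
t 4.47 pos [ 0.5423 -0.2337  0.0647] F [ 4.1 -7.1 -3.9] grip 0.002116512347020012 3.8884447049349546
xyz mm [ 2.1 -0.  -0.3] dr [ 0.001   0.0034 -0.0009]
```

Emit:
send_rows:
  xyz:
    - [1,0,0]
    - [2,0,0]
    - [3,0,0]
    - [4,0,0]
    - [5,0,0]
    - [5,0,0]
    - [5,0,0]
    - [5,0,0]
    - [5,0,0]
    - [5,0,0]
  dr:
    - [0,0,0]
    - [0,0,0]
    - [0,0,0]
    - [0,0,0]
    - [0,0,0]
    - [0,0,0]
    - [0,0,0]
    - [0,0,0]
    - [0,0,0]
    - [0,0,0]

```text
time: 5.3
position: [0.5416, -0.2317, 0.0649]
tool_rot: [1.848, 2.532, -0.003]
ft_force: [6.3, -11.4, -7.2]
grip_width: 0.004
grip_force: 6.4
```

```bash
python3 -c "
from h import *
plan(disp(-.040,0,.065),1.883)"
```

```text
t 5.3 pos [ 0.5416 -0.2317  0.0649] F [  6.3 -11.4  -7.2] grip 0.004490635092820024 6.44103292375803
xyz mm [-0.1  0.  -0.1] dr [ 0.0025  0.0071 -0.0024]
```

Emit:
send_rows:
  xyz:
    - [1,0,0]
    - [2,0,0]
    - [3,0,0]
    - [4,0,0]
    - [4,0,0]
    - [4,0,0]
    - [4,0,0]
    - [4,0,0]
    - [4,0,0]
    - [4,0,0]
  dr:
    - [0,0,0]
    - [0,0,0]
    - [0,0,0]
    - [0,0,0]
    - [0,0,0]
    - [0,0,0]
    - [0,0,0]
    - [0,0,0]
    - [0,0,0]
    - [0,0,0]

```text
time: 6.13
position: [0.5414, -0.2315, 0.0651]
tool_rot: [1.847, 2.525, -0.006]
ft_force: [10.5, -18.2, -12.0]
grip_width: 0.006
grip_force: 10.1
```

Run:
```python
from h import *
plan(disp(-.040,0,.065),1.883)
```

```text
t 6.13 pos [ 0.5414 -0.2315  0.0651] F [ 10.5 -18.2 -12. ] grip 0.005926282411237755 10.099897608160973
xyz mm [-0.3  0.1  0.1] dr [ 0.0047  0.0125 -0.0043]
```

The slide has stalled against its stop at 23 N. I'll back off and rise.

Emit:
send_rows:
  xyz:
    - [-4,0,0]
    - [-12,0,0]
    - [-22,0,0]
    - [-32,0,0]
    - [-42,0,0]
    - [-52,0,0]
    - [-62,0,0]
    - [-72,0,0]
    - [-80,0,0]
    - [-84,0,-20]
  dr:
    - [0,0,0]
    - [0,0,0]
    - [0,0,0]
    - [0,0,0]
    - [0,0,0]
    - [0,0,0]
    - [0,0,0]
    - [0,0,0]
    - [0,0,0]
    - [0,0,0]

```text
time: 6.97
position: [0.5624, -0.3027, 0.0804]
tool_rot: [-1.845, -2.533, 0.0]
ft_force: [-0.9, -0.6, -0.6]
grip_width: 0.002
grip_force: 0.0
```

Emit:
send_rows:
  xyz:
    - [0,0,-35]
    - [0,0,-70]
    - [0,0,-105]
    - [0,0,-125]
    - [0,0,-125]
    - [0,0,-125]
    - [0,0,-125]
    - [0,0,-125]
    - [0,0,-125]
    - [0,0,-125]
  dr:
    - [0,0,0]
    - [0,0,0]
    - [0,0,0]
    - [0,0,0]
    - [0,0,0]
    - [0,0,0]
    - [0,0,0]
    - [0,0,0]
    - [0,0,0]
    - [0,0,0]
  jaw: 70

```text
time: 7.8
position: [0.5644, -0.3031, 0.2081]
tool_rot: [-1.848, -2.538, 0.0]
ft_force: [-0.3, 0.2, 0.2]
grip_width: 0.685
grip_force: 0.0
```

```bash
cat >> h.py <<'E'
def gcrop(im,x0,y0,w,h,k):
    z=cv2.resize(np.ascontiguousarray(im[y0:y0+h,x0:x0+w]),None,fx=k,fy=k,interpolation=cv2.INTER_CUBIC)
    for i in range(0,w,10):
        cv2.line(z,(i*k,0),(i*k,4),(0,0,255),1); cv2.putText(z,str(x0+i),(i*k,14),0,.35,(0,0,255),1)
    for i in range(0,h,10):
        cv2.line(z,(0,i*k),(4,i*k),(0,0,255),1); cv2.putText(z,str(y0+i),(5,i*k+4),0,.35,(0,0,255),1)
    return z
E
python3 - <<'E'
from h import *
plan(disp(.066,0,.180),1.883)
a=get_image("scene")[:,:,::-1];b=get_image("top")[:,:,::-1]
cv2.imwrite("pics/c3.png",np.hstack([gcrop(b,260,190,57,65,7),gcrop(a,245,170,57,65,7)]))
for x in(.045,.085):
  for y in (-.0205,.0205): print(proj("top",[disp(x,y,.080)]).round(1),proj("scene",[disp(x,y,.080)]).round(1))
E
```

```text
t 7.8 pos [ 0.5644 -0.3031  0.2081] F [-0.3  0.2  0.2] grip 0.6854012548524051 0.0
xyz mm [180.8   0.2  28.5] dr [-0.0015 -0.0019 -0.    ]
[[284.7 212.4]] [[282.5 201.6]]
[[288.7 225.7]] [[273.3 194.9]]
[[271.7 216.2]] [[293.2 195.9]]
[[275.6 229.5]] [[284.  189.4]]
```

View pics/c3.png

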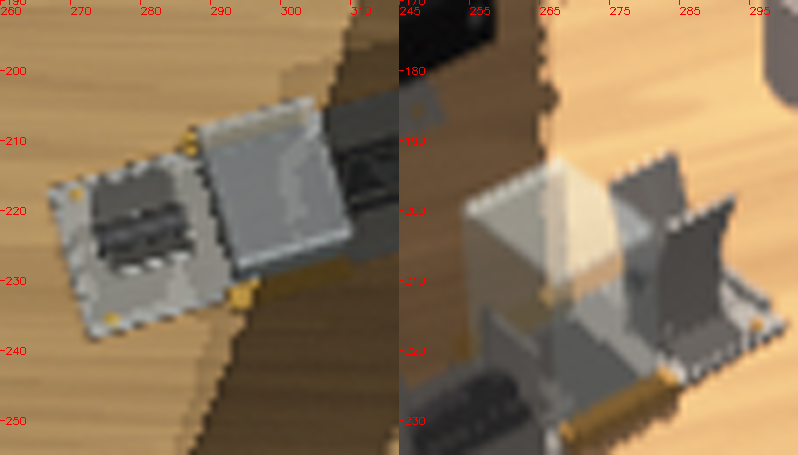

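The clip stands out on the plate and clear of the hood. Its handle top corners in the scene view are at about (283,202), (293,198), (275,197) and (284,192). I'll fit its pose.

Run:
```python
from fit import *
C=[(-.018,-.0205,.08),(.018,-.0205,.08),(-.018,.0205,.08),(.018,.0205,.08)]
sc=[(283.4,202.1),(293,198.1),(274.9,196.7),(284.4,192.1)]
tp=[(285,214.3),(273.1,215.7),(287.4,225.7),(276.4,228.6)]
p0=disp(.066,0,0)[:2]+[DY]
for o in ([("scene",l,u) for l,u in zip(C,sc)],[("top",l,u) for l,u in zip(C,tp)],[("scene",l,u) for l,u in zip(C,sc)]+[("top",l,u) for l,u in zip(C,tp)]):
    q,r=fit(o,p0); d=q[:2]-D; print(q,r,"disp xy",d@[np.cos(DY),np.sin(DY)],d@[-np.sin(DY),np.cos(DY)])
```

```text
[ 0.51531961 -0.13385267  1.86217025] [[0.1, 1.1], [0.4, 0.1], [-0.4, -0.4], [-0.0, -0.6]] disp xy 0.06124330751884974 -0.00513917498945313
[ 0.51061389 -0.13131057  1.81566426] [[-0.0, -1.4], [-0.1, -0.2], [0.6, 0.7], [-0.4, 0.4]] disp xy 0.06511161208625989 -0.0014456311056769075
[ 0.51177041 -0.13208545  1.83753212] [[-0.1, 0.2], [0.4, -0.6], [-0.2, -1.3], [0.3, -1.4], [0.1, -1.9], [0.1, -0.4], [1.0, 0.2], [0.0, 0.2]] disp xy 0.06401808998263356 -0.002307141312126157
```

```bash
python3 -c "
from h import *
plan(disp(.065,-.001,.150),1.883)"
```

```text
t 7.9 pos [ 0.5646 -0.3032  0.2087] F [ 0.4 -0.9  0.1] grip 0.7555503432767843 0.0
xyz mm [180.    1.   58.9] dr [-0.0008 -0.0011 -0.0001]
```

Emit:
send_rows:
  xyz:
    - [30,0,0]
    - [60,1,0]
    - [90,1,0]
    - [120,1,0]
    - [150,1,0]
    - [170,1,0]
    - [180,1,20]
    - [180,1,45]
    - [180,1,59]
    - [180,1,59]
  dr:
    - [0,0,0]
    - [0,0,0]
    - [0,0,0]
    - [0,0,0]
    - [0,0,0]
    - [0,0,0]
    - [0,0,0]
    - [0,0,0]
    - [0,0,0]
    - [0,0,0]

```text
time: 8.73
position: [0.5082, -0.1311, 0.1474]
tool_rot: [-1.845, -2.536, 0.003]
ft_force: [-0.7, 0.3, 0.5]
grip_width: 0.807
grip_force: 0.0
```

Run:
```python
from h import *
plan(disp(.065,-.001,.065),1.883)
a=get_image("scene")[:,:,::-1];b=get_image("top")[:,:,::-1]
cv2.imwrite("pics/c4.png",np.hstack([gcrop(b,255,170,57,75,7),gcrop(a,245,160,57,75,7)]))
```

```text
t 8.73 pos [ 0.5082 -0.1311  0.1474] F [-0.7  0.3  0.5] grip 0.807338015957977 0.0
xyz mm [-1.4  2.2 82.4] dr [-0.0048 -0.0033  0.0006]
```

View pics/c4.png

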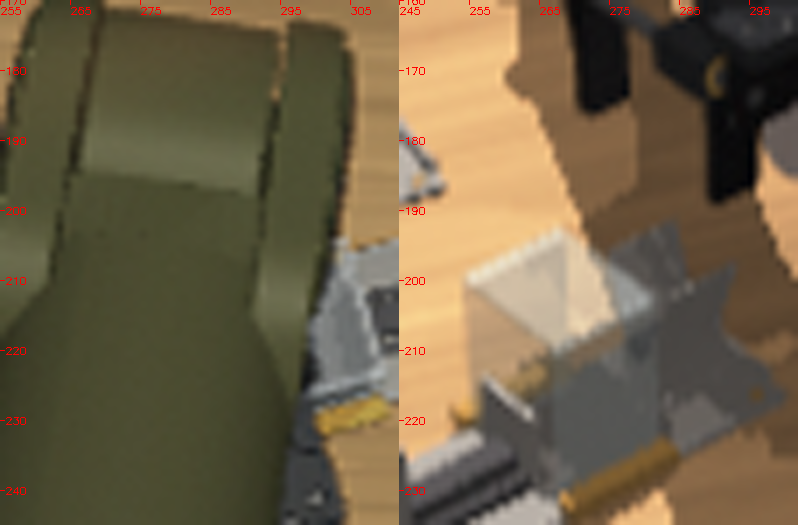

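The fingers straddle the clip, with tips at about (281,175) and (292,188) and handle tops at about (284,197). I'll descend.

Emit:
send_rows:
  xyz:
    - [-1,2,8]
    - [-1,2,20]
    - [-1,2,32]
    - [-1,2,44]
    - [-1,2,56]
    - [-1,2,66]
    - [-1,2,74]
    - [-1,2,79]
    - [-1,2,82]
    - [-1,2,82]
  dr:
    - [0,0,0]
    - [0,0,0]
    - [0,0,0]
    - [0,0,0]
    - [0,0,0]
    - [0,0,0]
    - [0,0,0]
    - [0,0,0]
    - [0,0,0]
    - [0,0,0]

```text
time: 9.67
position: [0.5125, -0.132, 0.0679]
tool_rot: [-1.849, -2.539, 0.0]
ft_force: [-0.1, 0.2, -0.5]
grip_width: 0.802
grip_force: 0.0
```

Run:
```python
from h import *
plan(disp(.065,-.001,.065),1.883)
a=get_image("scene")[:,:,::-1]
cv2.imwrite("pics/c5.png",gcrop(a,240,150,75,75,8))
```

```text
t 9.67 pos [ 0.5125 -0.132   0.0679] F [-0.1  0.2 -0.5] grip 0.8024601689394034 0.0
xyz mm [ 1.1 -2.1  2.9] dr [-0.0007 -0.0006 -0.    ]
```

View pics/c5.png

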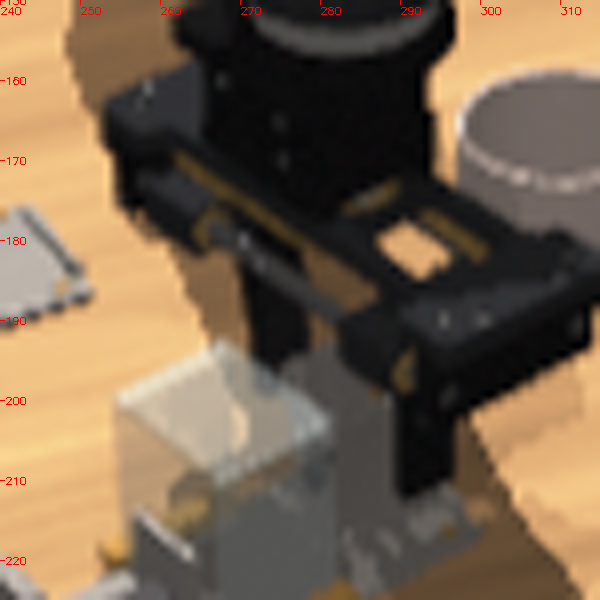

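The clip's handles stand between the fingers. I'll squeeze.

Emit:
send_rows:
  xyz:
    - [0,0,2]
    - [0,0,2]
    - [0,0,2]
    - [0,0,2]
    - [0,0,2]
    - [0,0,2]
    - [0,0,2]
    - [0,0,2]
    - [0,0,2]
    - [0,0,2]
  dr:
    - [0,0,0]
    - [0,0,0]
    - [0,0,0]
    - [0,0,0]
    - [0,0,0]
    - [0,0,0]
    - [0,0,0]
    - [0,0,0]
    - [0,0,0]
    - [0,0,0]
  jaw: 10
  grip_force: 20

```text
time: 10.55
position: [0.5115, -0.1333, 0.0682]
tool_rot: [-1.849, -2.538, 0.007]
ft_force: [-7.8, -1.8, 17.0]
grip_width: 0.243
grip_force: 19.8
```

Emit:
send_rows:
  xyz:
    - [0,0,0]
    - [0,0,0]
    - [0,0,0]
    - [0,0,0]
    - [0,0,0]
    - [0,0,0]
    - [0,0,0]
    - [0,0,0]
    - [0,0,0]
    - [0,0,0]
  dr:
    - [0,0,0]
    - [0,0,0]
    - [0,0,0]
    - [0,0,0]
    - [0,0,0]
    - [0,0,0]
    - [0,0,0]
    - [0,0,0]
    - [0,0,0]
    - [0,0,0]

```text
time: 11.38
position: [0.5115, -0.1333, 0.0682]
tool_rot: [-1.849, -2.538, 0.007]
ft_force: [-8.7, -0.2, 17.4]
grip_width: 0.238
grip_force: 19.7
```

```bash
python3 -c "
from h import *
plan(disp(.065,-.001,.065),1.883)"
```

```text
t 11.38 pos [ 0.5115 -0.1333  0.0682] F [-8.7 -0.2 17.4] grip 0.23826986450353377 19.73302025901944
xyz mm [ 2.1 -0.6  3.2] dr [-0.0043  0.0012 -0.0009]
```

Emit:
send_rows:
  xyz:
    - [0,0,-2]
    - [0,0,-4]
    - [0,0,-6]
    - [0,0,-8]
    - [0,0,-10]
    - [0,0,-14]
    - [0,0,-18]
    - [0,0,-20]
    - [0,0,-20]
    - [0,0,-20]
  dr:
    - [0,0,0]
    - [0,0,0]
    - [0,0,0]
    - [0,0,0]
    - [0,0,0]
    - [0,0,0]
    - [0,0,0]
    - [0,0,0]
    - [0,0,0]
    - [0,0,0]
  grip_force: 25

```text
time: 12.22
position: [0.513, -0.1322, 0.0867]
tool_rot: [1.849, 2.539, -0.0]
ft_force: [-0.8, 1.0, -1.2]
grip_width: 0.198
grip_force: 25.0
```

Run:
```python
from h import *
plan(disp(.065,-.001,.200),1.883)
a=get_image("scene")[:,:,::-1]
cv2.imwrite("pics/c6.png",gcrop(a,240,150,75,75,8))
```

```text
t 12.22 pos [ 0.513  -0.1322  0.0867] F [-0.8  1.  -1.2] grip 0.19803853608051158 24.999875076305216
xyz mm [   1.4   -2.4 -113.3] dr [ 0.0003  0.0004 -0.0002]
```

View pics/c6.png

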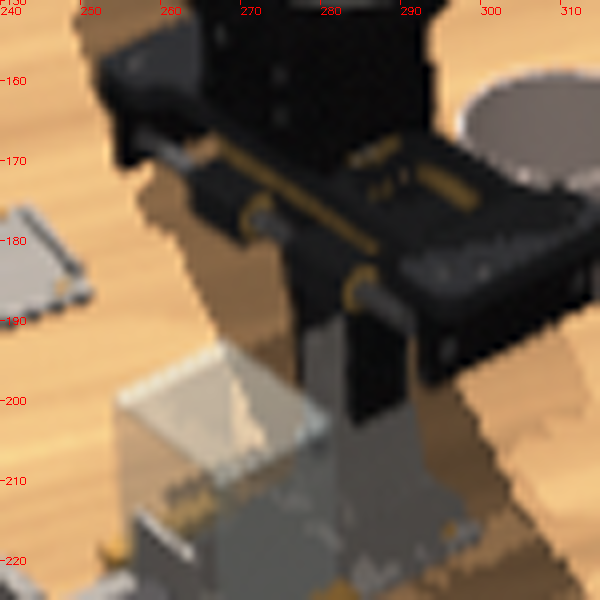

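The clip is off the plate, handles parallel (17 mm) and jaws gaping. I'll lift.

Emit:
send_rows:
  xyz:
    - [0,0,-10]
    - [0,0,-25]
    - [0,0,-42]
    - [0,0,-60]
    - [0,0,-78]
    - [0,0,-96]
    - [0,0,-112]
    - [0,0,-125]
    - [0,0,-130]
    - [0,0,-130]
  dr:
    - [0,0,0]
    - [0,0,0]
    - [0,0,0]
    - [0,0,0]
    - [0,0,0]
    - [0,0,0]
    - [0,0,0]
    - [0,0,0]
    - [0,0,0]
    - [0,0,0]

```text
time: 13.1
position: [0.5136, -0.1322, 0.2182]
tool_rot: [1.848, 2.538, 0.001]
ft_force: [0.7, 0.3, -1.2]
grip_width: 0.198
grip_force: 25.0
```

```bash
python3 -c "
from h import *
plan([.5046,.1877,.215],1.264)"
```

```text
t 13.1 pos [ 0.5136 -0.1322  0.2182] F [ 0.7  0.3 -1.2] grip 0.1977742738269224 24.99985164081636
xyz mm [307.2  89.7   2.8] dr [0.0026 0.0012 0.6189]
```

Emit:
send_rows:
  xyz:
    - [10,3,0]
    - [25,7,0]
    - [45,13,0]
    - [70,20,0]
    - [95,28,0]
    - [120,35,0]
    - [145,42,0]
    - [170,50,0]
    - [195,57,0]
    - [215,63,0]
  dr:
    - [0,0,0.03]
    - [0,0,0.08]
    - [0,0,0.14]
    - [0,0,0.21]
    - [0,0,0.28]
    - [0,0,0.35]
    - [0,0,0.42]
    - [0,0,0.49]
    - [0,0,0.56]
    - [0,0,0.619]

```text
time: 13.93
position: [0.5057, 0.0941, 0.2156]
tool_rot: [-2.536, -1.853, 0.002]
ft_force: [0.5, -0.2, -0.5]
grip_width: 0.202
grip_force: 25.0
```

Emit:
send_rows:
  xyz:
    - [15,0,0]
    - [15,0,0]
    - [15,0,0]
    - [15,0,0]
    - [15,0,0]
    - [15,0,0]
    - [15,0,0]
    - [15,0,0]
    - [15,0,0]
    - [15,0,0]
  dr:
    - [0,0,0]
    - [0,0,0]
    - [0,0,0]
    - [0,0,0]
    - [0,0,0]
    - [0,0,0]
    - [0,0,0]
    - [0,0,0]
    - [0,0,0]
    - [0,0,0]

```text
time: 14.77
position: [0.5113, 0.1059, 0.2166]
tool_rot: [2.535, 1.855, -0.0]
ft_force: [-0.1, -0.2, -0.4]
grip_width: 0.202
grip_force: 25.0
```

```bash
python3 -c "
from h import *
plan([.5046,.1877,.215],1.264)"
```

```text
t 14.77 pos [0.5113 0.1059 0.2166] F [-0.1 -0.2 -0.4] grip 0.201752756736459 24.99984837732086
xyz mm [ 75.9 -31.1   1.5] dr [ 0.0001  0.0001 -0.0005]
```

Emit:
send_rows:
  xyz:
    - [10,-4,0]
    - [25,-10,0]
    - [40,-16,0]
    - [55,-23,0]
    - [68,-28,0]
    - [76,-31,0]
    - [76,-31,0]
    - [76,-31,0]
    - [76,-31,0]
    - [76,-31,0]
  dr:
    - [0,0,0]
    - [0,0,0]
    - [0,0,0]
    - [0,0,0]
    - [0,0,0]
    - [0,0,0]
    - [0,0,0]
    - [0,0,0]
    - [0,0,0]
    - [0,0,0]

```text
time: 15.6
position: [0.505, 0.1868, 0.2164]
tool_rot: [2.536, 1.853, -0.001]
ft_force: [0.5, -0.4, -0.7]
grip_width: 0.2
grip_force: 25.0
```

Run:
```python
from h import *
plan([.5046,.1877,.180],1.264)
a=get_image("scene")[:,:,::-1];b=get_image("top")[:,:,::-1]
cv2.imwrite("pics/c7.png",np.hstack([gcrop(a,345,115,65,85,7),gcrop(b,145,190,49,85,7)]))
# predicted: lips ends, axle ends, clip relative to TCP
s=get_state();M=R.from_rotvec(s["tool_rot"])
g=s["position"]
for z in(.0,-.002+.0336+.006,-.002+.0336-.006,-.002+.0336+.0306,):
    print(z,proj("scene",[g+M.apply([x,0,z]) for x in(-.02,0,.02)]).round(1).tolist())
```

```text
t 15.6 pos [0.505  0.1868 0.2164] F [ 0.5 -0.4 -0.7] grip 0.2004406910717366 24.999812559080965
xyz mm [ 0.8 -0.7 36.4] dr [ 0.0001  0.0007 -0.0019]
0.0 [[378.0, 130.7], [384.9, 130.4], [391.8, 130.0]]
0.037599999999999995 [[376.6, 142.0], [383.4, 141.7], [390.1, 141.3]]
0.025599999999999998 [[377.0, 138.5], [383.8, 138.1], [390.6, 137.7]]
0.06219999999999999 [[375.7, 149.2], [382.4, 148.9], [389.1, 148.5]]
```

View pics/c7.png

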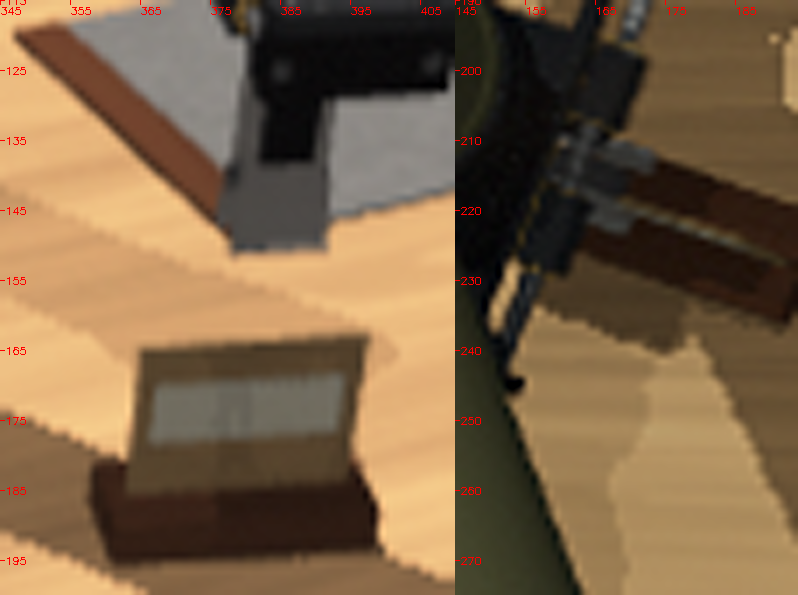

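Run:
```python
from h import *
s=get_state();M=R.from_rotvec(s["tool_rot"]);g=s["position"]
from scipy.optimize import least_squares
for w in (.02,.018):
  for y,d in((.0181,.0279),(.0095,.0306)):
    f=lambda p:np.concatenate([proj("scene",[g+M.apply([p[0]+k*w,y,p[1]])])[0]-u for k,u in((-1,(377.4,150.4)),(1,(391.4,150.1)))])
    q=least_squares(f,[0,.06]);print(w,y,"dx",q.x[0]*1e3,"lip below TCP",q.x[1]*1e3,"axle",(q.x[1]-d)*1e3,f(q.x).round(1))
u=[(364.5,164.5),(396.9,162.4)]
a=[atz("scene",k,.1) for k in u];print(a,(a[0]+a[1])/2,np.linalg.norm(a[1]-a[0]),np.arctan2(*(a[1]-a[0])[1::-1]))
# top: card near end and stand right corners now visible
t=[((640-455)/7+145-.5,203/7+190-.5),((785-455)/7+145-.5,262/7+190-.5)]
a=[atz("top",k,.1) for k in t]; d=a[0]-a[1]; print(a,np.arctan2(d[1],d[0]))
n=np.array([-np.sin(1.264),np.cos(1.264)]); print("offset across, card pts & TCP:",[(k[:2]-[.5046,.1877])@n for k in a],(g[:2]-[.5046,.1877])@n)
print(proj("top",[[.5046-.05*np.cos(1.264),.1877-.05*np.sin(1.264),.1],[.5046,.1877,.1]]))
```

```text
0.02 0.0181 dx 0.8571547867943631 lip below TCP 55.743034909111216 axle 27.843034909111214 [ 0.2  0.2 -0.2 -0.2]
0.02 0.0095 dx 3.619143692657808 lip below TCP 61.27140287645002 axle 30.67140287645002 [ 0.3  0.2 -0.3 -0.2]
0.018 0.0181 dx 0.849624865859106 lip below TCP 55.72102730940213 axle 27.821027309402126 [ 0.9  0.2 -0.9 -0.2]
0.018 0.0095 dx 3.6117185842106183 lip below TCP 61.24975378888188 axle 30.64975378888188 [ 0.9  0.2 -0.9 -0.2]
[array([0.48759975, 0.14239237, 0.1       ]), array([0.51637972, 0.23793234, 0.1       ])] [0.50198974 0.19016235 0.1       ] 0.09978061771275813 1.2782070331583815
[array([0.50435512, 0.18634402, 0.1       ]), array([0.48162378, 0.12387672, 0.1       ])] 1.2217996533698423
offset across, card pts & TCP: [np.float64(-0.00017607178572299283), np.float64(0.002628348423998478)] -0.0005933071622781526
[[186.3019874  224.05721532]
 [170.47609796 218.40253429]]
```

Jaws gape and the clip hangs upright. Its near lip runs from (377,150) to (391,150), above the middle of the card (364–397,164), with lips about 58 mm below the TCP. I'll descend with a small correction.

Emit:
send_rows:
  xyz:
    - [1,-1,5]
    - [1,-1,12]
    - [1,-1,20]
    - [1,-1,28]
    - [1,-1,36]
    - [1,-1,42]
    - [1,-1,48]
    - [1,-1,52]
    - [1,-1,52]
    - [1,-1,52]
  dr:
    - [0,0,0]
    - [0,0,0]
    - [0,0,0]
    - [0,0,0]
    - [0,0,0]
    - [0,0,0]
    - [0,0,0]
    - [0,0,0]
    - [0,0,0]
    - [0,0,0]

```text
time: 16.53
position: [0.504, 0.1893, 0.1644]
tool_rot: [-2.535, -1.856, 0.0]
ft_force: [-0.5, -0.2, -1.1]
grip_width: 0.201
grip_force: 25.0
```

Run:
```python
from h import *
plan([.5046,.1877,.149],1.264)
```

```text
t 16.53 pos [0.504  0.1893 0.1644] F [-0.5 -0.2 -1.1] grip 0.20102386493373836 24.999851304806953
xyz mm [-1.3  1.  15.4] dr [-0.0003  0.0001 -0.    ]
```

Emit:
send_rows:
  xyz:
    - [0,0,2]
    - [-0.5,0,4]
    - [-0.5,0,6]
    - [-0.5,0,8]
    - [-0.5,0,10]
    - [-0.5,0,12]
    - [-0.5,0,14]
    - [-0.5,0,15]
    - [-0.5,0,15]
    - [-0.5,0,15]
  dr:
    - [0,0,0]
    - [0,0,0]
    - [0,0,0]
    - [0,0,0]
    - [0,0,0]
    - [0,0,0]
    - [0,0,0]
    - [0,0,0]
    - [0,0,0]
    - [0,0,0]

```text
time: 17.37
position: [0.5039, 0.1887, 0.1494]
tool_rot: [-2.535, -1.856, 0.0]
ft_force: [0.2, -0.6, -1.1]
grip_width: 0.199
grip_force: 25.0
```

Run:
```python
from h import *
plan([.5046,.1877,.149],1.264)
a=get_image("scene")[:,:,::-1];b=get_image("top")[:,:,::-1]
cv2.imwrite("pics/c8.png",np.hstack([gcrop(a,350,130,55,65,8),gcrop(b,150,195,45,65,8)]))
```

```text
t 17.37 pos [0.5039 0.1887 0.1494] F [ 0.2 -0.6 -1.1] grip 0.19885691894825006 24.999856880815514
xyz mm [-0.8  1.   0.4] dr [-0.0002  0.0001 -0.0001]
```

View pics/c8.png

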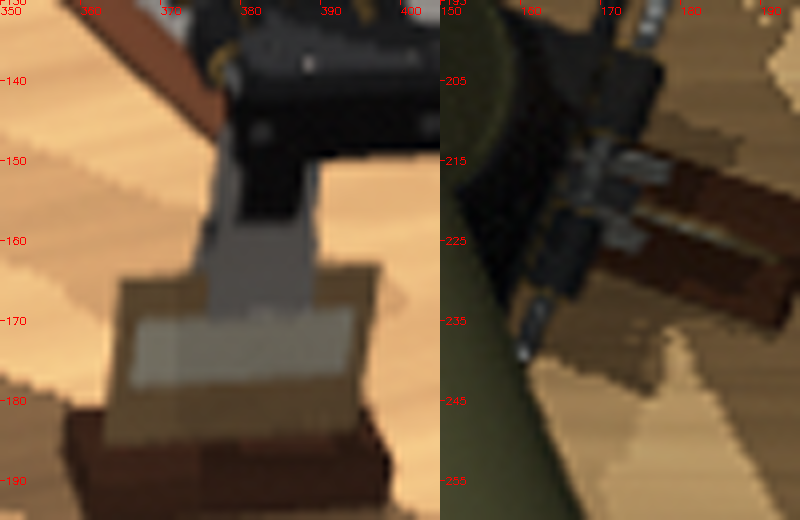

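```bash
python3 - <<'E'
from h import *
s=get_state();M=R.from_rotvec(s["tool_rot"]);g=s["position"]
from scipy.optimize import least_squares
U=[(208/8+350-.5,318/8+130-.5),(316/8+350-.5,307/8+130-.5)]
f=lambda p:np.concatenate([proj("scene",[g+M.apply([p[0]+k*.02,.0181,p[1]])])[0]-u for k,u in zip((-1,1),U)])
q=least_squares(f,[0,.056]);print(q.x*1e3,f(q.x).round(1))
a=[atz("scene",((x)/8+350-.5,y/8+130-.5),.1) for x,y in((120,281),(380,263))];m=(a[0]+a[1])/2
print("card mid scene",m,np.linalg.norm(a[0]-a[1])); d=M.inv().apply(m-g);print("card in tool",d*1e3,"clip dx",q.x[0]*1e3)
# top view: project gap edges/card line for hypotheses
lip=[[.02,.0095,.0584],[.02,-.0095,.0584],[-.02,.0095,.0584],[-.02,-.0095,.0584],[-.02,.0181,.0557],[-.02,-.0181,.0557]]
P=lambda p:((proj("top",[g+M.apply(l) for l in p])+.5-[150,195])*8+[440,0]).round(0).tolist()
print("lips in crop",P(lip)); print("card at y=0,-1,-2,-3,-4",P([[-.035,y/1e3,.0494] for y in(0,-1,-2,-3,-4)]))
E
python3 - <<'E'
import cv2,numpy as np
im=cv2.imread('pics/c8.png'); 
x=[660,680,700]
for c in x: print(c, im[190:270:4,c].sum(1).tolist())
E
```

```text
[ 1.02436279 54.50480001] [ 0.2 -0.3 -0.2  0.3]
card mid scene [0.50228776 0.1901697  0.1       ] 0.10027150483051804
card in tool [ 0.80826987 -2.03051802 49.60300594] clip dx 1.024362790701299
lips in crop [[571.0, 154.0], [552.0, 202.0], [671.0, 190.0], [652.0, 238.0], [677.0, 167.0], [641.0, 259.0]]
card at y=0,-1,-2,-3,-4 [[693.0, 224.0], [692.0, 227.0], [691.0, 230.0], [690.0, 232.0], [689.0, 235.0]]
660 [47, 60, 61, 61, 89, 128, 174, 201, 166, 91, 48, 51, 54, 62, 66, 65, 65, 63, 64, 66]
680 [63, 62, 61, 60, 66, 76, 117, 162, 203, 213, 162, 82, 42, 56, 61, 63, 61, 59, 60, 61]
700 [68, 81, 87, 84, 84, 85, 102, 124, 158, 184, 186, 162, 114, 68, 46, 59, 60, 53, 55, 62]
```

The clip straddles the card with clear gaps, centred along the edge. It sits about 8 mm deep, so I'll trim it 2 mm lower and 1 mm across.

Emit:
send_rows:
  xyz:
    - [0,-0.5,1]
    - [0,-1,2]
    - [0,-1,2]
    - [0,-1,2]
    - [0,-1,2]
    - [0,-1,2]
    - [0,-1,2]
    - [0,-1,2]
    - [0,-1,2]
    - [0,-1,2]
  dr:
    - [0,0,0]
    - [0,0,0]
    - [0,0,0]
    - [0,0,0]
    - [0,0,0]
    - [0,0,0]
    - [0,0,0]
    - [0,0,0]
    - [0,0,0]
    - [0,0,0]

```text
time: 18.3
position: [0.503, 0.189, 0.1475]
tool_rot: [2.535, 1.856, -0.0]
ft_force: [-0.8, -0.2, -1.3]
grip_width: 0.198
grip_force: 25.0
```

Run:
```python
from h import *
plan([.5046,.1877,.149],1.264)
s=get_state()
if np.linalg.norm(s["ft_force"])<3 and s["grip_width"]<.21: print(close_job())
```

```text
t 18.3 pos [0.503  0.189  0.1475] F [-0.8 -0.2 -1.3] grip 0.19845835289762342 24.999904772529362
xyz mm [-0.7  1.9 -1.5] dr [ 0.0001  0.0001 -0.0002]
the job is handed in; nothing more can be done
None
```

I handed the job in at 18.3 s: the slide was pressed to its stop, and the clip is held wide open about 1 cm down over the middle of the card's top edge, with no sign of contact in the force reading.

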